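# Lock the tray stack and hold its lid open

### The job

Turn the winged lock collar on the post beside the acrylic tray stack until its tongue points straight at the raised locked mark on the tray's ear; only then lift the clear lid by the cross-bar at its front edge until it stands open at 50 degrees from closed, in line with the slanted rib beside its hinge. The lid drops shut if let go, so finish while still holding it steady at that angle in the gripper, with the collar still on its mark and the canister, saucer and cone left standing where they are.

Things in the scene. Friction and masses are not known exactly. Their poses are not given: they have to be found in the camera images.
- station: White docking plate (180 x 330 x 8 mm) fixed to the counter under two stacked clear trays, each 150 mm deep (x) by 200 mm wide (y); upper rim 118 mm above the counter. Origin: on the counter under the trays' centre; x points away from the front (robot side), y left, z up. The collar post stands on its right.
- lock_mark (a point): Locked mark: a raised black rib 16 x 5 x 8 mm, along y, on a white ear that juts from the right tray wall towards the collar post. Point: centre of the rib, 54 mm above the counter, at station x -30, y -110 mm. Ear: top at 50 mm.
- rib_end (a point): Upper end of a grey rib, 80 mm long and 6 mm wide, beside the left end of the lid's hinge (station y +107 mm), slanting up and forwards from the hinge line at 50 degrees. Fixed; the lid's plane lies along it when it is 50 degrees open.
- collar_wing (a point): Grip point of the grey lock collar, on its vertical axis, 99 mm above the counter, station x -30, y -175 mm (75 mm from the tray wall). Ring: radius 24, top at 74 mm. Wing: upright bar 56 long, 12 thick, 74 to 110 mm above the counter. Tongue: 14 wide, 54 long from the axis, 54 to 64 mm above the counter, in line with the wing. Point's -x axis runs along wing and tongue.
- collar (a joint): Collar turn (rad). 0: tongue points to the station's front (-x); grows clockwise seen from above; 1.571: tongue points straight at the mark (station +y), locked. Turns from 0 to 2.1 with no stop at the mark; friction of 0.05 N m keeps it where left. Starts between 0.2 and 0.65.
- lid_bar (a point): Centre of the lid's grey cross-bar: round, 16 mm thick, 40 mm long, along the station's y, on a stem (12 wide, 6 thick) from its middle, 28 mm ahead of the lid's front edge. 121.5 mm above the counter when shut, free below and beside. Can be pinched by its two ends and turns between the fingers. 180 mm from the hinge line, in the lid's plane. Axes: the station's when shut, turn with the lid.
- lid_hinge (a point): Middle of the lid's hinge line, which runs along the station's y over the trays' far rim: station x +75 mm, 121.5 mm above the counter.
- lid (a joint): Lid opening (rad): 0 shut, grows as the front edge rises, 0.873 is 50 degrees, stop at 1.4. Clear plate 152 x 204 x 5 mm with pale edges, 0.17 to 0.34 kg, nearly frictionless hinge: falls shut by its weight when let go, from any angle.
- canister: Bystander: red pellet canister, 64 mm across, 100 mm high; origin at the centre of its underside.
- saucer: Bystander: round white ceramic saucer, 100 mm across, 22 mm high; origin at the centre of its underside.
- cone: Bystander: terracotta breeding cone, 76 mm across the foot, 110 mm high; origin at the centre of its underside.

How it is judged:
By the outcome, as a careful person would: the job done as asked, in the order asked, and still so for the second after the job is handed in, while the arm keeps its last pose, push and grip.
It also fails if it takes over 53 s, if anything falls off the work surface, if the arm or the gripper's body presses on something with over 40 N, if the wrist force passes 120 N, or if a joint passes its speed limit or range.

### The arm

A 6-joint arm with a two-finger parallel gripper is mounted at the origin on the work surface. World frame = base frame: x ahead of the robot, y to its left, z up, the work surface at z = 0. Lengths are in m, angles in rad, forces in N, time in s.
With the tool pointing down it reaches from about 0.25 to 0.725 m from the base axis. Payload 4 kg.
Tool frame: the origin (TCP) lies between the finger pads; the fingertips stand 17 mm ahead of it and the grasp point (between the pads) lies 2 mm behind it; z points along the fingers, y is the direction in which the jaws open and shut (so a half turn about z gives the same grasp; the last joint's range is limited). The gripper opens to 85 mm and grips with 20 to 120 N. Pads are 22 mm wide; open, the fingers measure 114 mm over their backs; the gripper's body (76 mm by 85 mm) begins 54 mm behind the grasp point. The pads swing forward as they close: fully open they stand 13 mm farther back than shut.
Start: joints at [-1.35, 0.241, 0.005, 1.335, 0, 1.571], TCP at [0.11, -0.488, 0.248] pointing down, gripper open.
Joint ranges: [-2.72, 2.72], [-1.05, 1.87], [-1.09, 1.28], [-1.99, 2.15], [-1.42, 1.44], [-3.14, 3.14]. Speed limits (rad/s): [2.79, 2.79, 3.14, 3.14, 3.14, 3.14].

### API

Orientations are given as a unit quaternion [x, y, z, w].
In Python, from workcell import readout, viewer, order gives the robot as it stands. The module is installed in compiled form; this text tells all that it offers.
- The arm moves only by the shell command python3 -m crank 'ROWS'. ROWS is text: rows parted by semicolons, each of 7 numbers parted by spaces: the shift along the tool's x, y, z in m, then the turn, a rotation vector about the tool's x, y, z in rad, then the gripper's target within -1 to 1 (shut at 1, half-way at 0, fully open at -1). A call has 1 to 20 rows; each row shifts and turns the pose as measured when the row begins, along the tool's axes as they then stand; what a row does not reach is not made up. A row lasts 1/12 s, in which the tool goes at most 41.7 mm and 7.16 degrees, less where a joint would pass 70% of its speed; a pose out of reach is approached as far as the arm can. A call with a gripper value outside its range is refused whole. The fingers move at their own pace and stop on an object; the grip force is fixed at half the most. Time passes only in rows, so rows that do not move let the fingers close. It gives the time, the measured TCP pose, the force and the opening at its end, in the units of the state.
- readout.get_obs(): the state, without advancing time (a new reading comes with each control period).
- viewer.camera(name): name is "side" or "top"; returns the picture (480x640x3 uint8, red, green, blue); there is no depth.
- viewer.calibration(name): a dict with "fx", "fy", "cx", "cy" (pixels), "eye" and "rotation" of the camera in the world. Camera axes: x right, y down, z forward; pixel columns grow to the right and rows downward; lengths in m; the calibration is good to about 2 mm. A picture is of the moment at which its call begins. calibration takes no time and is no camera call.
- order.job_done(): hands the job in, once; it reports no verdict.
The state is a dict: "clock": time; "joint_pos": joint angles; "joint_vel": joint speeds; "tau": joint torques, N m; "eef_pos": TCP position; "tool_rot": TCP orientation; "ft_force": force on the tool from outside, world axes, zero at the start; "ft_torque": the same for the moment, N m; "grip_width": finger opening in m.
Only numpy, scipy, OpenCV 4.12 (cv2) and the standard library are available. Lean on these libraries where they do the work, as an engineer would, in place of code of your own. Each camera call takes 0.05 s, during which the arm holds its last target. There are 200 camera calls.

## Working session

There is one attempt and no reset: what is moved stays moved. The work goes in short steps, Python scripts to look and compute and a shell command to move; the robot and the scene stay as the last step left them, time stands still between calls to the robot, and variables do not carry over. Pictures are saved under pics/ and viewed, about 8 in all and at most 12, crops included, and the job is handed in when it is done.

```bash
mkdir -p pics; python3 - <<'E'
from workcell import readout, viewer
import cv2
for n in("side","top"):
    im=viewer.camera(n); cv2.imwrite(f"pics/{n}0.png",im[...,::-1])
    print(n,viewer.calibration(n))
print(readout.get_obs())
E
```

```text
side {'fx': 493.0861412481404, 'fy': 493.0861412481404, 'cx': 317.33775513655, 'cy': 245.5017531502657, 'eye': array([-0.00187147,  0.79481931,  0.78409743]), 'rotation': array([-0.26610986,  0.84132873, -0.45075922,  0.13478739])}
top {'fx': 503.49495807116256, 'fy': 503.49495807116256, 'cx': 310.2953354109368, 'cy': 235.4442084703208, 'eye': array([ 0.42954013, -0.01206278,  1.45725228]), 'rotation': array([-0.70275038,  0.70949712, -0.03371837,  0.04023446])}
{'clock': 0.1, 'joint_pos': array([-1.34999173e+00,  2.41302796e-01,  3.86669812e-03,  1.33521836e+00,
       -2.56022827e-05,  1.57080836e+00]), 'joint_vel': array([-0.00142209, -0.00280679,  0.00312449,  0.00067813, -0.00126584,
        0.00029122]), 'tau': array([ 5.56918421e-04, -3.73137474e+01,  2.53010255e+01,  1.08551697e-02,
        4.14365741e-05, -4.50364780e-06]), 'eef_pos': array([ 0.10938251, -0.48733799,  0.24752232]), 'tool_rot': array([ 9.93912086e-01,  1.10172143e-01, -1.15091223e-04, -9.21995875e-04]), 'ft_force': array([-1.08356371,  0.55667306,  0.51920419]), 'ft_torque': array([-0.03803248, -0.09442431,  0.01359657]), 'grip_width': 0.08522638224265484}
```

View pics/side0.png

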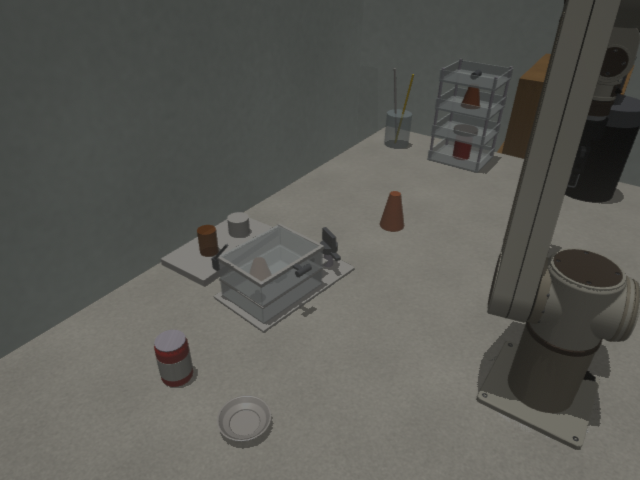

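View pics/top0.png

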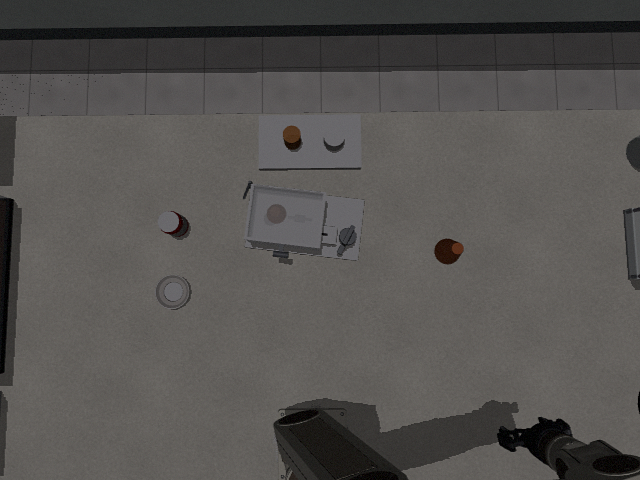

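The side view shows the tray stack at about (270,270) with the collar at (328,243). The top view shows the collar near (347,237), the lid bar near (282,254), the cone at (449,251), and the canister and saucer on the left. I'll enlarge the station.

```bash
python3 - <<'E'
import cv2,numpy as np
a=cv2.imread("pics/top0.png")[172:272,232:376]; b=cv2.imread("pics/side0.png")[215:325,205:365]
f=lambda x:cv2.convertScaleAbs(cv2.resize(x,None,fx=5,fy=5,interpolation=cv2.INTER_CUBIC),alpha=1.5)
cv2.imwrite("pics/t1.png",f(a)); cv2.imwrite("pics/s1.png",f(b)[:, :])
E
```

```text
(no output)
```

View pics/t1.png

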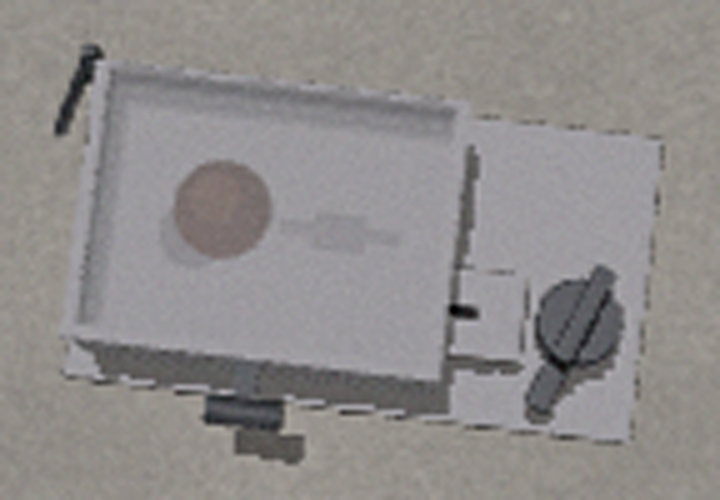

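View pics/s1.png

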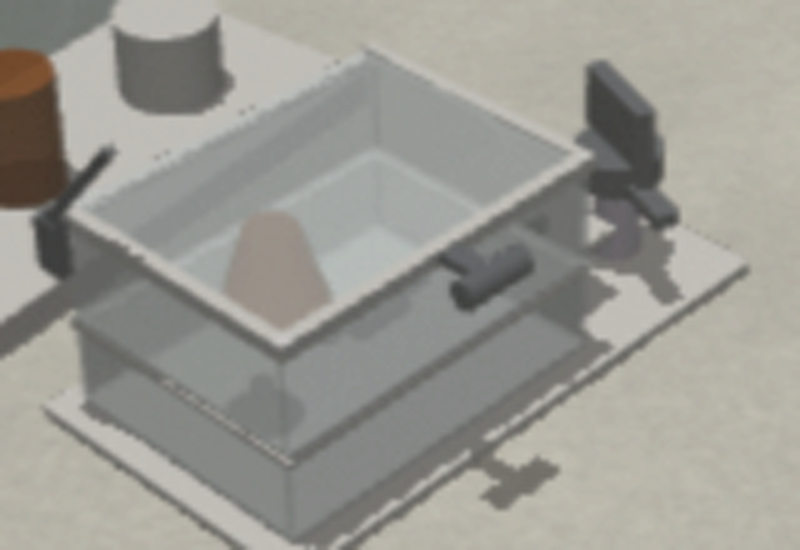

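The top crop shows the bar at crop (244,411), ring centre (580,322), mark (463,312), tongue tip (540,410), rib end (60,132), and the lid corners. The side crop confirms the tongue points forward. Next is the station pose fit.

```bash
cat > h.py <<'E'
import numpy as np
from scipy.spatial.transform import Rotation as R
from workcell import viewer, readout
def ray(name,u,v):
    c=viewer.calibration(name)
    d=R.from_quat(c["rotation"]).apply([(u-c["cx"])/c["fx"],(v-c["cy"])/c["fy"],1.])
    return c["eye"],d
def onz(name,u,v,z):
    e,d=ray(name,u,v); return e+d*(z-e[2])/d[2]
def tri(u1,u2):
    (a,d),(b,f)=ray("top",*u1),ray("side",*u2)
    s=np.linalg.lstsq(np.c_[d,-f],b-a,rcond=None)[0]
    return (a+d*s[0]+b+f*s[1])/2, np.linalg.norm(a+d*s[0]-b-f*s[1])
E
python3 - <<'E'
from h import *
T=lambda x,y:((x-2)/5+232,(y-2)/5+172)
S=lambda x,y:((x-2)/5+205,(y-2)/5+215)
F={ "bar":((244,411),(.105*-1,0),.1255),"ring":((580,322),(-.03,-.175),.074),"mark":((463,312),(-.03,-.110),.058),
"ribend":((60,132),(.0236,.107),.1828),"FL":((100,62),(.075,.102),.122),"FR":((468,103),(.075,-.102),.122),"NL":((68,335),(-.077,.102),.122),"NR":((445,380),(-.077,-.102),.122)}
P=np.array([onz("top",*T(*p),z)[:2] for p,_,z in F.values()]); Q=np.array([q for _,q,_ in F.values()])
pc,qc=P.mean(0),Q.mean(0); A=P-pc;B=Q-qc
z=((A[:,0]+1j*A[:,1])*np.conj(B[:,0]+1j*B[:,1])).sum(); th=np.angle(z)
M=np.array([[np.cos(th),-np.sin(th)],[np.sin(th),np.cos(th)]]); t=pc-M@qc
print("yaw",th,"deg",np.degrees(th),"t",t,"scale",abs(z)/(B**2).sum())
for k,p,q in zip(F,P,Q): print(k,p.round(4),((M@q+t-p)*1e3).round(1))
col=M@[-.03,-.175]+t; bar=M@[-.105,0]+t
print("collar",col,"bar",bar,"hinge",M@[.075,0]+t)
tip=onz("top",*T(538,412),.064)[:2]; we=onz("top",*T(605,270),.110)[:2]
for w in(tip-col,col-we,tip-we):
    w=M.T@w; print("collar angle",np.arctan2(w[1],-w[0]))  # 0=-x, pi/2=+y
print("bar tri",tri(T(244,411),S(492,277)),"wing",)
o=readout.get_obs(); print(R.from_quat(o["tool_rot"]).as_matrix().round(3))
for n,p in dict(can=(171,222),sau=(173,292),cone=(449,251)).items(): print(n,onz("top",*p,.03)[:2])
E
```

```text
yaw -0.12501775899388612 deg -7.162989954533364 t [0.62496384 0.06585114] scale 0.990896062099518
bar [0.5213 0.0793] [-0.5 -0.3]
ring [ 0.5723 -0.1029] [ 1.1 -1.1]
mark [ 0.5802 -0.0387] [ 1.3 -0.8]
ribend [0.6619 0.1695] [-0.1 -0.5]
FL [0.711  0.1568] [1.1 0.9]
FR [ 0.6864 -0.0415] [ 0.3 -3.2]
NL [0.5631 0.1734] [-1.8  3.3]
NR [ 0.537  -0.0275] [-1.2  1.7]
collar [ 0.57337681 -0.10404229] bar [0.52078332 0.07894384] hinge [0.6993785  0.05649921]
collar angle 0.3321071707852302
collar angle 0.29731459496682194
collar angle 0.3211871149379797
bar tri (array([0.52169669, 0.07958889, 0.12284001]), np.float64(0.00043744205624083465)) wing
[[ 0.976  0.219 -0.   ]
 [ 0.219 -0.976  0.002]
 [-0.    -0.002 -1.   ]]
can [0.62225322 0.39932029]
sau [0.42277544 0.38968541]
cone [ 0.53121588 -0.39220271]
```

```bash
python3 -m crank '.036 -.018 0 0 0 0 -1;.036 -.018 0 0 0 0 -1;.036 -.018 0 0 0 0 -1;.036 -.018 0 0 0 0 -1;.036 -.018 0 0 0 0 -1;.036 -.018 0 0 0 0 -1;.036 -.018 0 0 0 0 -1;.036 -.018 0 0 0 0 -1;.036 -.018 0 0 0 0 -1;.036 -.018 0 0 0 0 -1;.036 -.018 0 0 0 0 -1;.036 -.018 0 0 0 0 -1;.036 -.018 0 0 0 0 -1'; python3 -m crank '0 0 0 0 0 -.124 -1;0 0 0 0 0 -.124 -1;0 0 0 0 0 -.124 -1;0 0 0 0 0 -.124 -1;0 0 0 0 0 -.124 -1;0 0 0 0 0 -.124 -1;0 0 0 0 0 -.124 -1;0 0 0 0 0 -.124 -1;0 0 0 0 0 -.124 -1;0 0 0 0 0 -.124 -1;0 0 0 0 0 -.124 -1;0 0 0 0 0 -.124 -1;0 0 0 0 0 -.124 -1;0 0 0 0 0 -.124 -1;0 0 0 0 0 -.124 -1;0 0 0 0 0 -.124 -1;0 0 0 0 0 -.124 -1;0 0 0 0 0 -.124 -1;0 0 0 0 0 -.124 -1;0 0 0 0 0 0 -1'
cat >> h.py <<'E'
def togo(p,yaw_deg):
    o=readout.get_obs(); r=R.from_quat(o["tool_rot"]); M=r.as_matrix()
    yw=np.degrees(np.arctan2(M[1,1],M[0,1]))
    y=np.radians(yaw_deg); t=np.array([[-np.sin(y),np.cos(y),0],[np.cos(y),np.sin(y),0],[0,0,-1]]).T
    print("t",o["clock"],"pos",o["eef_pos"].round(4),"yaw",yw.round(2),"w",o["grip_width"].round(4),"F",o["ft_force"].round(1),"T",o["ft_torque"].round(2),"j",o["joint_pos"].round(2))
    print("tool shift",(M.T@(np.array(p)-o["eef_pos"])).round(4),"rotvec",(r.inv()*R.from_matrix(t)).as_rotvec().round(4))
E
python3 -c "
from h import *
togo((.573,-.1035,.1),64.4)"
```

```text
clock: 1.18
eef_pos: [0.5233, -0.1505, 0.241]
tool_rot: [0.995, 0.1, -0.004, -0.003]
ft_force: [0.9, -0.4, 0.4]
grip_width: 0.0852
clock: 2.85
eef_pos: [0.5246, -0.1385, 0.2255]
tool_rot: [0.275, 0.961, 0.002, -0.019]
ft_force: [0.3, 0.1, -0.1]
grip_width: 0.0855Traceback (most recent call last):
  File "<string>", line 3, in <module>
    togo((.573,-.1035,.1),64.4)
    ~~~~^^^^^^^^^^^^^^^^^^^^^^^
  File "h.py", line 18, in togo
    print("t",o["clock"],"pos",o["eef_pos"].round(4),"yaw",yw.round(2),"w",o["grip_width"].round(4),"F",o["ft_force"].round(1),"T",o["ft_torque"].round(2),"j",o["joint_pos"].round(2))
                                                                           ^^^^^^^^^^^^^^^^^^^^^
AttributeError: 'float' object has no attribute 'round'
```

```bash
sed -i 's/o\["grip_width"\].round(4)/round(o["grip_width"],4)/' h.py; python3 -c "
from h import *
togo((.573,-.1035,.18),64.4)"
```

```text
t 2.85 pos [ 0.5246 -0.1385  0.2255] yaw 58.04 w 0.0855 F [ 0.3  0.1 -0.1] T [-0.05 -0.04 -0.02] j [-0.26  0.36  0.12  1.36  0.01  0.3 ]
tool shift [-0.0241  0.0556  0.0443] rotvec [-0.0037 -0.0371 -0.1112]
```

```bash
python3 -m crank '-.012 .028 .021 0 -.018 -.055 -1;-.012 .028 .021 0 -.018 -.055 -1;0 0 0 0 0 0 -1'; python3 -c "
from h import *
togo((.573,-.1035,.1),64.4)
import cv2
im=viewer.camera('top')[...,::-1]; cv2.imwrite('pics/t2.png',cv2.convertScaleAbs(cv2.resize(im[172:292,270:414],None,fx=4,fy=4,interpolation=2),alpha=1.5))"
```

```text
clock: 3.1
eef_pos: [0.5741, -0.1028, 0.182]
tool_rot: [0.226, 0.974, -0.002, 0.001]
ft_force: [-0.9, -0.4, -0.3]
grip_width: 0.0855
t 3.1 pos [ 0.5741 -0.1028  0.182 ] yaw 63.84 w 0.0855 F [-0.9 -0.4 -0.3] T [ 0.    0.03 -0.03] j [-0.18  0.44  0.11  1.24 -0.    0.28]
tool shift [ 0.0009 -0.0008  0.0821] rotvec [-0.0035  0.0026 -0.0097]
```

```bash
python3 -m crank '0 0 .027 0 0 -.01 -1;0 0 .027 0 0 0 -1;0 0 .024 0 0 0 -1;0 0 0 0 0 0 -1'; python3 -c "
from h import *
togo((.573,-.1035,.1),64.4)"
```

```text
clock: 3.48
eef_pos: [0.5737, -0.1057, 0.106]
tool_rot: [0.227, 0.974, -0.003, 0.002]
ft_force: [-1.5, 1.5, -1.2]
grip_width: 0.0853
t 3.4833 pos [ 0.5737 -0.1057  0.106 ] yaw 63.72 w 0.0853 F [-1.5  1.5 -1.2] T [0.05 0.08 0.01] j [-0.18  0.5  -0.01  1.07 -0.01  0.28]
tool shift [0.0016 0.0017 0.006 ] rotvec [-0.0054  0.0058 -0.0118]
```

```bash
python3 -m crank '.001 .002 .006 -.005 .005 -.012 -1;0 0 0 0 0 0 -1'; python3 -m crank '0 0 -.001 0 0 0 1;0 0 -.001 0 0 0 1;0 0 -.001 0 0 0 1;0 0 -.001 0 0 0 1;0 0 -.001 0 0 0 1;0 0 -.001 0 0 0 1;0 0 -.001 0 0 0 1;0 0 -.001 0 0 0 1'; python3 -c "
from h import *
togo((.573,-.1035,.1),64.4)"
```

```text
clock: 3.65
eef_pos: [0.5728, -0.1041, 0.1005]
tool_rot: [0.223, 0.975, -0.0, -0.001]
ft_force: [0.3, 0.4, -0.3]
grip_width: 0.0853
clock: 4.32
eef_pos: [0.5767, -0.1052, 0.1145]
tool_rot: [0.224, 0.975, 0.0, 0.004]
ft_force: [4.4, -1.2, -10.4]
grip_width: 0.0102
t 4.3167 pos [ 0.5767 -0.1052  0.1145] yaw 64.08 w 0.0102 F [  4.4  -1.2 -10.4] T [-0.3  -0.8   0.03] j [-0.18  0.49  0.01  1.08  0.    0.27]
tool shift [ 0.0041 -0.0001  0.0144] rotvec [ 0.0026  0.0086 -0.0055]
```

```bash
python3 -m crank '0 0 0 0 0 0 -1;0 0 0 0 0 0 -1;0 0 0 0 0 0 -1;0 0 0 0 0 0 -1;0 0 0 0 0 0 -1;0 0 0 0 0 0 -1'; python3 -c "
from h import *
togo((.5732,-.1037,.099),64.4)"
```

```text
clock: 4.82
eef_pos: [0.5766, -0.1055, 0.1163]
tool_rot: [0.224, 0.975, -0.0, 0.005]
ft_force: [-0.0, 0.0, -0.1]
grip_width: 0.0813
t 4.8167 pos [ 0.5766 -0.1055  0.1163] yaw 64.08 w 0.0813 F [-0.   0.  -0.1] T [ 0.01 -0.02 -0.  ] j [-0.18  0.49  0.01  1.08 -0.    0.27]
tool shift [0.004  0.0001 0.0173] rotvec [ 0.002   0.0093 -0.0056]
```

```bash
python3 -m crank '.002 0 .009 0 .005 -.005 -1;.002 0 .008 0 .004 0 -1;0 0 0 0 0 0 -1;0 0 0 0 0 0 -1'; python3 -m crank '0 0 0 0 0 0 1;0 0 0 0 0 0 1;0 0 0 0 0 0 1;0 0 0 0 0 0 1;0 0 0 0 0 0 1;0 0 0 0 0 0 1;0 0 0 0 0 0 1'; python3 -c "
from h import *
togo((.5732,-.1037,.1),64.4)"
```

```text
clock: 5.15
eef_pos: [0.5729, -0.1037, 0.0983]
tool_rot: [0.222, 0.975, 0.001, 0.001]
ft_force: [-0.6, -0.6, 0.6]
grip_width: 0.0852
clock: 5.73
eef_pos: [0.5727, -0.1031, 0.0979]
tool_rot: [0.222, 0.975, 0.002, 0.0]
ft_force: [0.8, 1.1, -0.6]
grip_width: 0.0107
t 5.7333 pos [ 0.5727 -0.1031  0.0979] yaw 64.4 w 0.0107 F [ 0.8  1.1 -0.6] T [ 0.1   0.09 -0.  ] j [-0.18  0.5  -0.02  1.05  0.    0.27]
tool shift [-0.0007 -0.0003 -0.0021] rotvec [ 0.0032 -0.0007  0.    ]
```

```bash
python3 -m crank '0 0 0 0 0 .1 1;0 0 0 0 0 .1 1;0 0 0 0 0 .1 1;0 0 0 0 0 .1 1;0 0 0 0 0 .1 1;0 0 0 0 0 .1 1;0 0 0 0 0 0 1'; python3 -c "
from h import *
togo((.5732,-.1037,.099),-7.16)"
```

```text
clock: 6.32
eef_pos: [0.5732, -0.1025, 0.0979]
tool_rot: [0.511, 0.86, 0.001, 0.0]
ft_force: [-0.1, 0.5, -0.2]
grip_width: 0.011
t 6.3167 pos [ 0.5732 -0.1025  0.0979] yaw 28.53 w 0.011 F [-0.1  0.5 -0.2] T [ 0.03  0.05 -0.08] j [-0.18  0.5  -0.01  1.05  0.    0.89]
tool shift [-0.001  -0.0006 -0.0011] rotvec [ 0.0019 -0.0021  0.6228]
```

```bash
python3 -m crank '0 0 0 0 0 .104 1;0 0 0 0 0 .104 1;0 0 0 0 0 .104 1;0 0 0 0 0 .104 1;0 0 0 0 0 .104 1;0 0 0 0 0 .104 1;0 0 0 0 0 0 1'; python3 -c "
from h import *
togo((.5732,-.1037,.099),-7.16)"
```

```text
clock: 6.9
eef_pos: [0.574, -0.1024, 0.0979]
tool_rot: [0.753, 0.658, 0.002, 0.0]
ft_force: [-0.9, 0.1, 0.1]
grip_width: 0.0113
t 6.9 pos [ 0.574  -0.1024  0.0979] yaw -7.75 w 0.0113 F [-0.9  0.1  0.1] T [ 0.02  0.16 -0.07] j [-0.18  0.5  -0.01  1.05  0.    1.53]
tool shift [-0.0014 -0.0006 -0.0011] rotvec [ 0.0024 -0.0021 -0.0103]
```

```bash
python3 -m crank '0 0 0 0 0 -.01 1;0 0 0 0 0 0 1;0 0 0 0 0 0 -1;0 0 0 0 0 0 -1;0 0 0 0 0 0 -1;0 0 0 0 0 0 -1;0 0 0 0 0 0 -1;0 0 -.005 0 0 0 -1;0 0 -.03 0 0 0 -1;0 0 -.03 0 0 0 -1;0 0 -.03 0 0 0 -1'; python3 -m crank '.03 .025 0 0 0 -.12 -1;.03 .025 0 0 0 -.12 -1;.03 .025 0 0 0 -.12 -1;0 0 0 0 0 -.12 -1;0 0 0 0 0 -.12 -1;0 0 0 0 0 -.12 -1;0 0 0 0 0 -.12 -1;0 0 0 0 0 -.12 -1;0 0 0 0 0 -.12 -1;0 0 0 0 0 -.12 -1;0 0 0 0 0 -.12 -1;0 0 0 0 0 -.12 -1;0 0 0 0 0 -.12 -1;0 0 0 0 0 0 -1'; python3 -c "
from h import *
togo((.5208,.079,.2),82.84)"
```

```text
clock: 7.82
eef_pos: [0.5681, -0.102, 0.1882]
tool_rot: [0.745, 0.667, -0.004, -0.007]
ft_force: [0.1, -0.5, -0.3]
grip_width: 0.0854
clock: 8.98
eef_pos: [0.6509, -0.0072, 0.2053]
tool_rot: [0.033, 0.999, 0.001, 0.004]
ft_force: [-0.1, 0.3, 0.2]
grip_width: 0.0854
t 8.9833 pos [ 0.6509 -0.0072  0.2053] yaw 86.23 w 0.0854 F [-0.1  0.3  0.2] T [ 0.03  0.02 -0.03] j [-0.01  0.56  0.37  1.37  0.    0.05]
tool shift [0.1355 0.0774 0.0043] rotvec [0.0027 0.0084 0.0591]
```

```bash
python3 -m crank '.027 .0155 0 0 0 .02 -1;.027 .0155 0 0 0 .02 -1;.027 .0155 0 0 0 .02 -1;.027 .0155 0 0 0 0 -1;.027 .0155 0 0 0 0 -1;0 0 0 0 0 0 -1'; python3 -c "
from h import *
togo((.5208,.079,.2),82.84)
import cv2
im=viewer.camera('top')[...,::-1]; cv2.imwrite('pics/t3.png',cv2.convertScaleAbs(cv2.resize(im[182:272,232:376],None,fx=5,fy=5,interpolation=2),alpha=1.5))
im=viewer.camera('side')[...,::-1]; cv2.imwrite('pics/s3.png',cv2.convertScaleAbs(cv2.resize(im[195:315,205:365],None,fx=5,fy=5,interpolation=2),alpha=1.5))"
```

```text
clock: 9.48
eef_pos: [0.5211, 0.0856, 0.2024]
tool_rot: [0.076, 0.997, 0.001, 0.004]
ft_force: [-0.8, 0.5, 0.3]
grip_width: 0.0851
t 9.4833 pos [0.5211 0.0856 0.2024] yaw 81.23 w 0.0851 F [-0.8  0.5  0.3] T [-0.03  0.11  0.08] j [ 0.16  0.31 -0.02  1.23  0.    0.32]
tool shift [-0.0007 -0.0065  0.0024] rotvec [ 0.0027  0.0073 -0.0281]
```

View pics/t3.png

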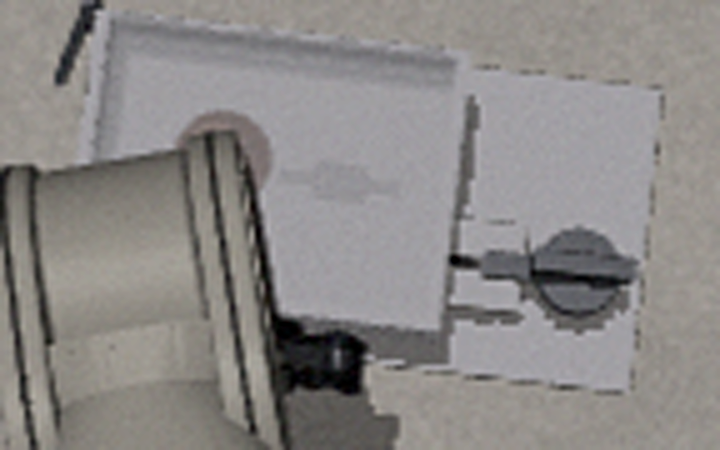

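The collar's tongue (tip at crop 483,264) now points at the black mark (463,261). I'll quantify the angle with a dark mask.

```bash
python3 -c "
from h import *
import cv2
g=cv2.cvtColor(cv2.imread('pics/t3.png'),6)
m=g<140
for x in list(range(450,535,8))+list(range(540,650,12)):
    ys=np.where(m[205:330,x])[0]+205; print(x,ys.min() if len(ys) else 0,ys.max() if len(ys) else 0, np.median(ys) if len(ys) else 0, end=' | ')
T=lambda x,y:((x-2)/5+232,(y-2)/5+182)
ax=np.array([.5735,-.1035])
P=[onz('top',*T(483,264.5),.064)[:2],onz('top',*T(463,261),.058)[:2]]
print()
for p in P: d=p-ax; print(p,np.degrees(np.arctan2(d[1],d[0])))
"
```

```text
450 227 329 275.0 | 458 205 319 245.0 | 466 205 320 267.0 | 474 256 322 306.0 | 482 255 324 276.0 | 490 222 324 272.0 | 498 220 320 268.0 | 506 221 325 272.0 | 514 221 324 272.5 | 522 254 320 281.5 | 530 242 299 271.5 | 540 245 308 276.5 | 552 235 320 277.5 | 564 229 329 279.0 | 576 226 329 277.5 | 588 229 329 279.0 | 600 234 329 281.5 | 612 243 319 281.0 | 624 255 312 282.5 | 636 259 329 276.0 | 648 226 259 242.5 | 
[ 0.57805881 -0.0497055 ] 85.15605093928707
[ 0.58077835 -0.03871788] 83.58963460751058
```

```bash
python3 -c "
import cv2
from workcell import viewer
import numpy as np
im=np.mean([viewer.camera('top').astype(float) for _ in range(4)],0)[...,::-1]
cv2.imwrite('pics/t4.png',cv2.convertScaleAbs(cv2.resize(im[222:252,318:364].astype('uint8'),None,fx=16,fy=16,interpolation=2),alpha=1.8))"
```

```text
(no output)
```

View pics/t4.png

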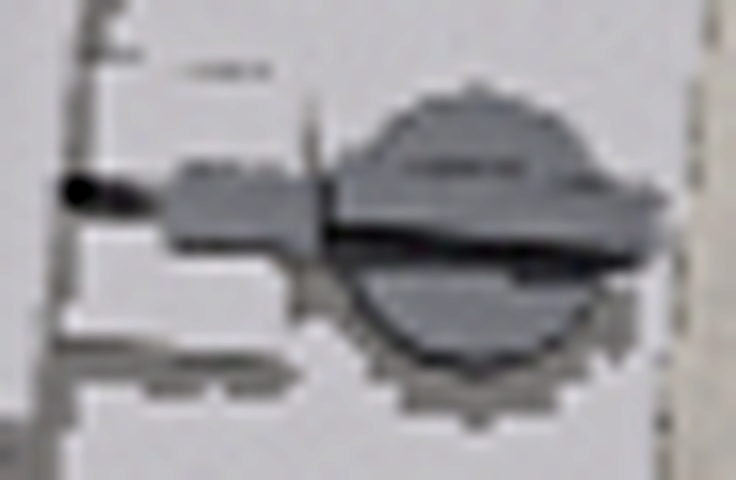

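View pics/s3.png

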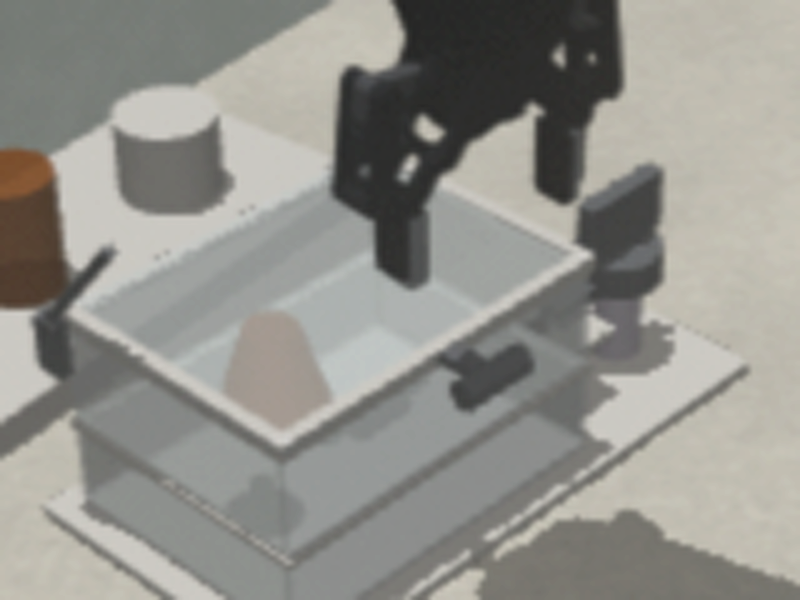

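The wing's shaded edge runs from (330,230) to (640,255), and the tongue lies at about (180–310, 205). Both look about 1–2° flatter than the plate edges. I'll check this by subpixel line fits.

```bash
python3 -c "
from h import *
import cv2
im=np.mean([viewer.camera('top').astype(float).mean(2) for _ in range(8)],0)
c=viewer.calibration('top')
def proj(p):
    q=R.from_quat(c['rotation']).inv().apply(np.array(p)-c['eye']); return np.array([c['fx']*q[0]/q[2]+c['cx'],c['fy']*q[1]/q[2]+c['cy']])
def slope(a,b,z): d=proj([*b,z])-proj([*a,z]); return np.degrees(np.arctan2(d[1],d[0]))
ax=np.array([.5735,-.1035])
for yaw in(-7.16,-5,-9):
    y=np.radians(yaw+90); d=np.array([np.cos(y),np.sin(y)]); print('yaw',yaw,'slope',slope(ax+d*.028,ax-d*.028,.11))
def edge(us,v0,slope_guess,half,sign):
    out=[]
    for u in us:
        vc=v0+(u-us[0])*slope_guess; vs=np.arange(int(round(vc-half)),int(round(vc+half))+1)
        g=np.maximum(sign*(im[vs+1,u]-im[vs,u]),0); g[g<0.3*g.max()]=0; out.append((g*(vs+.5)).sum()/g.sum())
    p,cov=np.polyfit(us,out,1,cov=True); r=np.array(out)-np.polyval(p,us)
    print(np.degrees(np.arctan(p[0])).round(2),'+-',np.degrees(cov[0,0]**.5).round(2),r.std().round(2))
U=lambda a,b:np.arange(a,b)
print('wing near top edge');edge(U(340,357),236.2,.09,1.6,-1)
print('tongue far');edge(U(330,337),232.2,.1,2,-1)
print('tongue near');edge(U(330,337),237.3,.1,2,1)
print('plate far edge');edge(U(330,362),195.7,.11,2,-1)
print('plate front');edge(U(325,356),255.5,.11,2,1)
"
```

```text
yaw -7.16 slope 6.534830515575285
yaw -5 slope 4.391269837418496
yaw -9 slope 8.360151927277055
wing near top edge
7.35 +- 0.96 0.32
tongue far
8.8 +- 1.87 0.15
tongue near
8.87 +- 2.99 0.23
plate far edge
5.35 +- 1.16 1.02
plate front
6.9 +- 0.32 0.27
```

The wing slope is 7.4° ± 1 against an expected 6.5°, so the collar is on its mark within measuring error. Now the lid bar.

```bash
python3 -m crank '0 -.0065 .026 .002 .007 -.028 -1;0 0 .026 0 0 0 -1;0 0 .02 0 0 0 -1;0 0 0 0 0 0 -1;0 0 0 0 0 0 -1'; python3 -c "
from h import *
togo((.521,.079,.123),82.84)"
```

```text
clock: 10.6
eef_pos: [0.5278, 0.0764, 0.1301]
tool_rot: [0.063, 0.998, 0.001, 0.005]
ft_force: [0.7, 0.3, 0.5]
grip_width: 0.0854
t 10.6 pos [0.5278 0.0764 0.1301] yaw 82.83 w 0.0854 F [0.7 0.3 0.5] T [ 0.05 -0.01 -0.03] j [ 0.14  0.38 -0.12  1.06 -0.    0.27]
tool shift [0.0072 0.0017 0.0071] rotvec [ 0.0016  0.0097 -0.0002]
```

```bash
python3 -m crank '.007 .002 .007 0 .009 0 -1;0 0 0 0 0 0 -1;0 0 0 0 0 0 -1'; python3 -m crank '0 0 0 0 0 0 1;0 0 0 0 0 0 1;0 0 0 0 0 0 1;0 0 0 0 0 0 1;0 0 0 0 0 0 1;0 0 0 0 0 0 1'; python3 -c "
from h import *
togo((.521,.079,.123),82.84)"
```

```text
clock: 10.85
eef_pos: [0.5218, 0.0798, 0.1249]
tool_rot: [0.063, 0.998, 0.001, 0.001]
ft_force: [0.4, 0.0, 0.3]
grip_width: 0.0854
clock: 11.35
eef_pos: [0.5234, 0.0793, 0.1288]
tool_rot: [0.063, 0.998, 0.001, 0.004]
ft_force: [-0.1, 0.2, -2.1]
grip_width: 0.0383
t 11.35 pos [0.5234 0.0793 0.1288] yaw 82.82 w 0.0383 F [-0.1  0.2 -2.1] T [-0.   -0.03  0.01] j [ 0.15  0.37 -0.13  1.05 -0.    0.28]
tool shift [ 0.0024 -0.0007  0.0057] rotvec [ 0.0016  0.0084 -0.0003]
```

```bash
python3 -m crank '0 0 -.006 0 .004 0 1;0 0 -.0078 0 .004 0 1;-.001 0 -.0077 0 0 0 1;-.001 0 -.0077 0 0 0 1;0 0 0 0 0 0 1'; cat >> h.py <<'E'
def lid(b):
    f,u=.18*(1-np.cos(np.radians(b))),.18*np.sin(np.radians(b)); y=np.radians(-7.16)
    o=readout.get_obs()["eef_pos"]; h=np.array([.6994,.0565,.1215]); d=np.array([np.cos(y),np.sin(y),0])
    q=o-h; x=-q@d; print("est angle",np.degrees(np.arctan2(q[2]-.004,x)).round(2),"r",np.hypot(q[2]-.004,x).round(4),"side",(q@[-d[1]*-1*-1,d[0],0]).round(4))
    togo((.5222+f*d[0],.079+f*d[1],.1255+u),82.84)
E
python3 -c "
from h import *
lid(10)"
```

```text
clock: 11.77
eef_pos: [0.5268, 0.0789, 0.1595]
tool_rot: [0.063, 0.998, 0.001, 0.0]
ft_force: [1.8, 0.1, -3.3]
grip_width: 0.0384
est angle 11.04 r 0.1773 side 0.0007
t 11.7667 pos [0.5268 0.0789 0.1595] yaw 82.79 w 0.0384 F [ 1.8  0.1 -3.3] T [0.01 0.16 0.02] j [ 0.15  0.36 -0.07  1.14  0.    0.27]
tool shift [ 0.0018 -0.0005  0.0027] rotvec [ 0.0016  0.0001 -0.0009]
```

```bash
python3 -m crank '-.0015 0 -.0077 0 0 0 1;-.0018 0 -.0076 0 0 0 1;-.0023 0 -.0075 0 0 0 1;-.0027 0 -.0074 0 0 0 1;-.003 0 -.0073 0 0 0 1;-.0033 0 -.0071 0 0 0 1;0 0 0 0 0 0 1'; python3 -c "
from h import *
lid(26)"
```

```text
clock: 12.35
eef_pos: [0.5443, 0.0767, 0.2074]
tool_rot: [0.064, 0.998, 0.001, 0.001]
ft_force: [3.3, 0.1, -5.9]
grip_width: 0.0383
est angle 27.64 r 0.1766 side 0.0007
t 12.35 pos [0.5443 0.0767 0.2074] yaw 82.7 w 0.0383 F [ 3.3  0.1 -5.9] T [-0.   -0.24 -0.24] j [0.14 0.36 0.06 1.27 0.   0.27]
tool shift [ 0.004  -0.0004  0.003 ] rotvec [ 0.0018  0.0023 -0.0024]
```

```bash
python3 -m crank '-.004 0 -.008 0 0 0 1;-.0046 0 -.0077 0 0 0 1;-.005 0 -.0075 0 0 0 1;-.0054 0 -.0072 0 0 0 1;-.0058 0 -.0069 0 0 0 1;0 0 0 0 0 0 1;0 0 0 0 0 0 1'; python3 -c "
from h import *
lid(42)
import cv2
im=viewer.camera('side')[...,::-1]; cv2.imwrite('pics/s5.png',cv2.convertScaleAbs(cv2.resize(im[175:295,195:355],None,fx=5,fy=5,interpolation=2),alpha=1.5))"
```

```text
clock: 12.93
eef_pos: [0.568, 0.0736, 0.2416]
tool_rot: [0.064, 0.998, 0.001, -0.004]
ft_force: [3.1, 0.9, -6.0]
grip_width: 0.0382
est angle 41.21 r 0.1762 side 0.0006
t 12.9333 pos [0.568  0.0736 0.2416] yaw 82.7 w 0.0382 F [ 3.1  0.9 -6. ] T [ 0.11 -0.16 -0.17] j [0.13 0.39 0.2  1.39 0.   0.25]
tool shift [-0.0001 -0.0003 -0.0044] rotvec [ 0.0012 -0.0071 -0.0024]
```

View pics/s5.png

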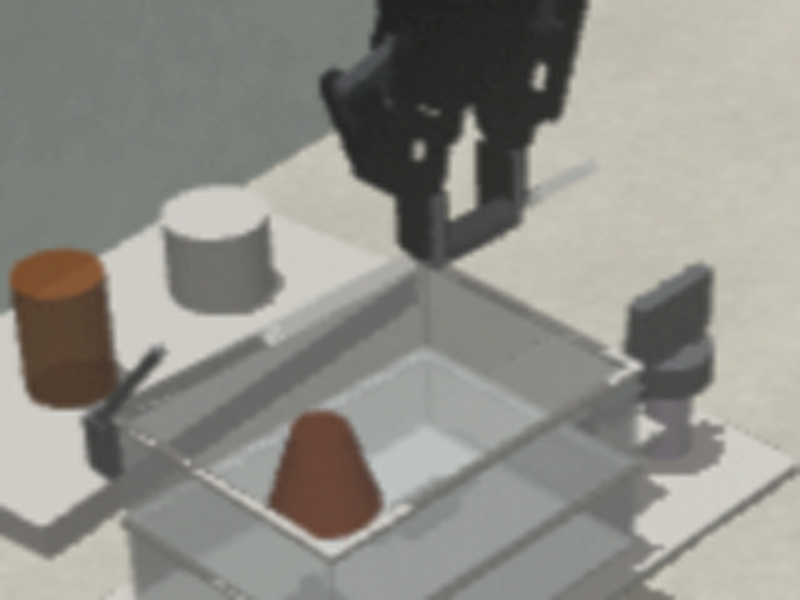

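The lid is rising in the grip: bar at crop (480,233), lid's front-left corner at (268,340). I'll predict those pixels against lid angle.

```bash
cat >> h.py <<'E'
def pred(angs,name="side",x0=195,y0=175,t=(.625,.0659)):
    c=viewer.calibration(name); y=np.radians(-7.16); M=np.array([[np.cos(y),-np.sin(y)],[np.sin(y),np.cos(y)]])
    def pj(s):
        p=np.r_[M@s[:2]+t,s[2]]; q=R.from_quat(c["rotation"]).inv().apply(p-c["eye"])
        return ((c["fx"]*q[0]/q[2]+c["cx"]-x0)*5+2).round(0),((c["fy"]*q[1]/q[2]+c["cy"]-y0)*5+2).round(0)
    f=lambda r,yy,a:pj(np.array([.075-r*np.cos(np.radians(a)),yy,.1215+r*np.sin(np.radians(a))]))
    print("hingeL",f(0,.102,0),"ribend",f(.08,.107,50))
    for a in angs: print(a,"corner",f(.152,.102,a),"cornerR",f(.152,-.102,a),"bar",f(.18,0,a))
E
python3 -c "
from h import *
pred((36,38,40,42,44,50))"
```

```text
hingeL (np.float64(110.0), np.float64(418.0)) ribend (np.float64(161.0), np.float64(354.0))
36 corner (np.float64(276.0), np.float64(359.0)) cornerR (np.float64(605.0), np.float64(180.0)) bar (np.float64(486.0), np.float64(251.0))
38 corner (np.float64(270.0), np.float64(347.0)) cornerR (np.float64(600.0), np.float64(170.0)) bar (np.float64(480.0), np.float64(237.0))
40 corner (np.float64(264.0), np.float64(336.0)) cornerR (np.float64(595.0), np.float64(160.0)) bar (np.float64(473.0), np.float64(225.0))
42 corner (np.float64(258.0), np.float64(325.0)) cornerR (np.float64(589.0), np.float64(149.0)) bar (np.float64(466.0), np.float64(212.0))
44 corner (np.float64(251.0), np.float64(314.0)) cornerR (np.float64(584.0), np.float64(140.0)) bar (np.float64(459.0), np.float64(199.0))
50 corner (np.float64(231.0), np.float64(281.0)) cornerR (np.float64(565.0), np.float64(111.0)) bar (np.float64(435.0), np.float64(162.0))
```

The image gives about 39° (corner 39.2, bar 38.6, right corner 39; rib end matches its prediction). About 11° to go.

```bash
python3 -m crank '-.0057 0 -.007 0 -.004 0 1;-.006 0 -.0066 0 -.004 0 1;-.0063 0 -.0063 0 0 0 1;-.0067 0 -.006 0 0 0 1;0 0 0 0 0 0 1;0 0 0 0 0 0 1;0 0 0 0 0 0 1'; python3 -c "
from h import *
lid(50)
import cv2
im=viewer.camera('side')[...,::-1]; cv2.imwrite('pics/s6.png',cv2.convertScaleAbs(cv2.resize(im[175:295,195:355],None,fx=5,fy=5,interpolation=2),alpha=1.5))
pred((46,48,50,52,54))"
```

```text
clock: 13.57
eef_pos: [0.5889, 0.071, 0.2619]
tool_rot: [0.062, 0.998, -0.0, -0.006]
ft_force: [1.9, 0.3, -6.5]
grip_width: 0.0383
est angle 50.75 r 0.1761 side 0.0006
t 13.5667 pos [0.5889 0.071  0.2619] yaw 82.91 w 0.0383 F [ 1.9  0.3 -6.5] T [ 0.1  -0.33  0.11] j [0.12 0.44 0.32 1.46 0.   0.24]
tool shift [ 0.0029 -0.0004 -0.0015] rotvec [-0.001  -0.0121  0.0012]
hingeL (np.float64(110.0), np.float64(418.0)) ribend (np.float64(161.0), np.float64(354.0))
46 corner (np.float64(245.0), np.float64(303.0)) cornerR (np.float64(578.0), np.float64(130.0)) bar (np.float64(451.0), np.float64(187.0))
48 corner (np.float64(238.0), np.float64(292.0)) cornerR (np.float64(572.0), np.float64(120.0)) bar (np.float64(443.0), np.float64(174.0))
50 corner (np.float64(231.0), np.float64(281.0)) cornerR (np.float64(565.0), np.float64(111.0)) bar (np.float64(435.0), np.float64(162.0))
52 corner (np.float64(224.0), np.float64(271.0)) cornerR (np.float64(559.0), np.float64(102.0)) bar (np.float64(427.0), np.float64(150.0))
54 corner (np.float64(216.0), np.float64(261.0)) cornerR (np.float64(552.0), np.float64(93.0)) bar (np.float64(419.0), np.float64(139.0))
```

View pics/s6.png

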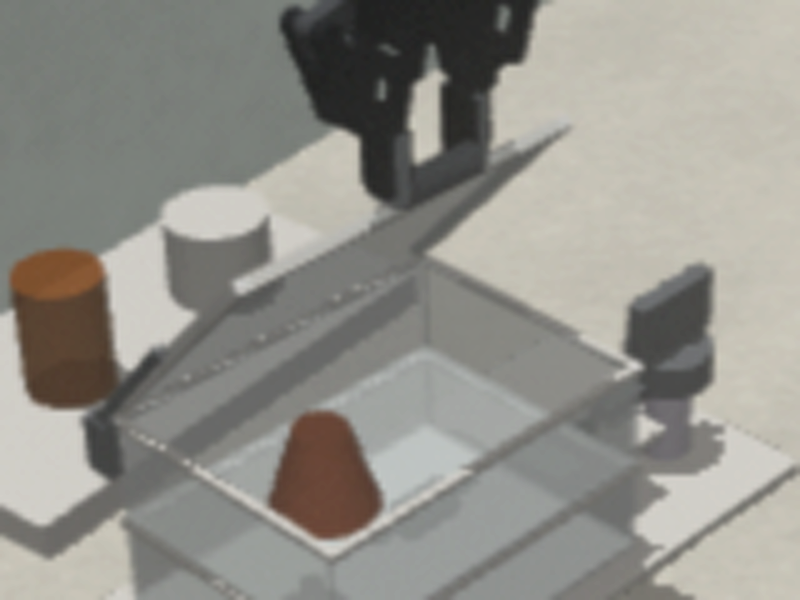

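Lid's left edge runs from (130,410) to (235,287), nearly along the rib (to 160,350). Corners and bar (447,172) read 47–49°, so about 1.8° is left: 4.3 mm forward, 3.7 mm up.

```bash
python3 -m crank '-.0043 0 -.004 0 -.005 0 1;0 0 0 0 0 0 1;0 0 0 0 0 0 1;0 0 0 0 0 0 1'; python3 -c "
from h import *
lid(50)
import cv2
im=viewer.camera('side')[...,::-1]; cv2.imwrite('pics/s7.png',cv2.convertScaleAbs(cv2.resize(im[175:295,195:355],None,fx=5,fy=5,interpolation=2),alpha=1.5))"
```

```text
clock: 13.95
eef_pos: [0.5922, 0.0705, 0.2646]
tool_rot: [0.062, 0.998, -0.0, -0.005]
ft_force: [2.7, 0.8, -6.8]
grip_width: 0.0385
est angle 52.14 r 0.1762 side 0.0006
t 13.95 pos [0.5922 0.0705 0.2646] yaw 82.85 w 0.0385 F [ 2.7  0.8 -6.8] T [ 0.12 -0.35 -0.11] j [0.12 0.44 0.33 1.47 0.   0.24]
tool shift [ 0.0062 -0.0003  0.0013] rotvec [-0.0014 -0.0097  0.0001]
```

View pics/s7.png

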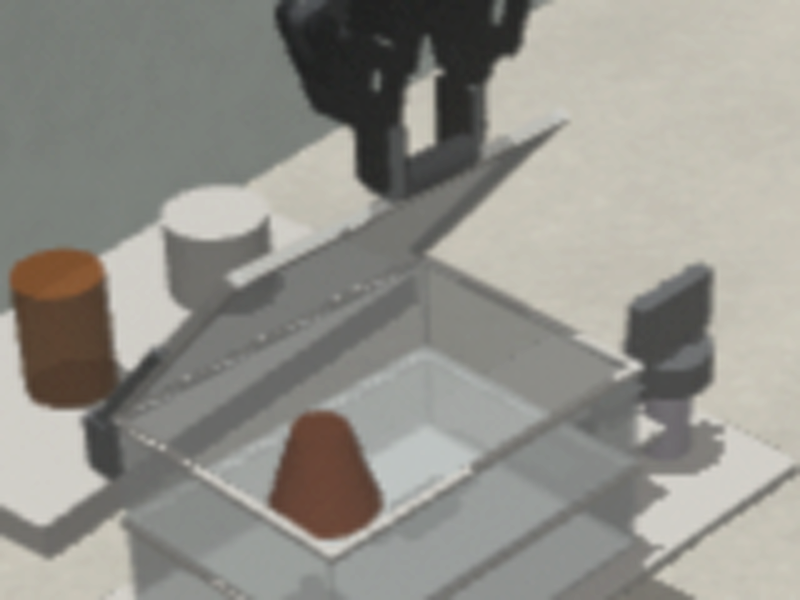

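Corner (230,282) and bar (442,165) read about 49.5–50°. A small nudge, then a steadiness check.

```bash
python3 -m crank '-.001 0 -.001 0 0 0 1;0 0 0 0 0 0 1;0 0 0 0 0 0 1;0 0 0 0 0 0 1;0 0 0 0 0 0 1;0 0 0 0 0 0 1;0 0 0 0 0 0 1;0 0 0 0 0 0 1;0 0 0 0 0 0 1;0 0 0 0 0 0 1;0 0 0 0 0 0 1;0 0 0 0 0 0 1'; python3 -c "
from h import *
lid(50)
import cv2
a=viewer.camera('side')[...,::-1]; b=viewer.camera('top')[...,::-1]
f=lambda x,s:cv2.convertScaleAbs(cv2.resize(x,None,fx=s,fy=s,interpolation=2),alpha=1.5)
A=f(a[175:295,195:355],5); B=f(b[222:252,318:364],16)
cv2.imwrite('pics/s8.png',A)
B=f(b[180:300,140:480],2.35294); cv2.imwrite('pics/f.png',np.vstack([A[:310,:799],B[:280,:799]]))
print(readout.get_obs()['joint_vel'].round(4))"
```

```text
clock: 15.0
eef_pos: [0.5928, 0.0705, 0.2652]
tool_rot: [0.062, 0.998, -0.0, -0.005]
ft_force: [2.4, -0.0, -7.4]
grip_width: 0.0381
est angle 52.42 r 0.1762 side 0.0006
t 15.0 pos [0.5928 0.0705 0.2652] yaw 82.84 w 0.0381 F [ 2.4 -0.  -7.4] T [ 0.09 -0.27 -0.16] j [0.12 0.44 0.34 1.48 0.   0.24]
tool shift [ 0.0068 -0.0003  0.0018] rotvec [-0.0014 -0.0109 -0.    ]
[ 0.0005 -0.001   0.0005  0.0018 -0.0018 -0.0006]
```

View pics/f.png

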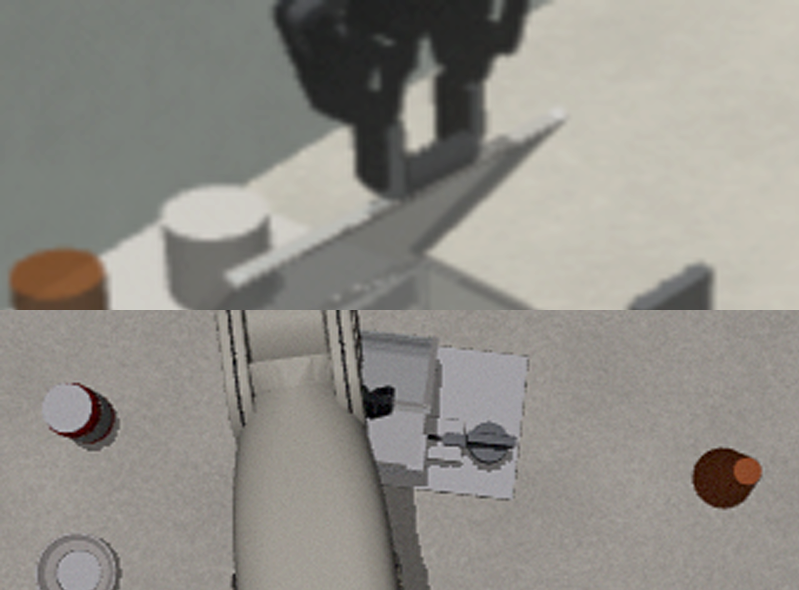

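The lid corner at (228,280) reads about 50° and is steady. The tongue still lines up with the mark, and the canister, saucer and cone stand where they were.

```bash
python3 -c "
from workcell import order
print(order.job_done())"
```

```text
the job is handed in; nothing more can be done
None
```

The collar is on its locked mark and the lid is held open at about 50° in the gripper. I handed the job in at about 15 s of the 53 s allowed, with no verdict reported.

- **Collar:** I gripped the wing and turned it about 72°. The wing's image slope afterwards was 7.4° ± 1, where 6.5° would be exactly on the mark. A rougher reading of the tongue tip was about 1.5–2° short of the mark, so I take it as aligned to within 1–2°. The first grip rode up the wing, so I let go and gripped it again lower before turning.
- **Lid:** I pinched the bar by its ends and raised it along its arc.
    - The side camera's last reading of the lid corner was about 50°. One step before the last nudge (about 0.4°), the right corner and the bar read 49–49.4°.
    - The gripper position alone suggests 52.4°. I discounted it because the bar sits off-centre near the fingertips.
- **Last checks:** The arm was at rest. The force from the lid was about 8 N and the grip was firm at 38 mm. In the top view the tongue still pointed at the mark, and the canister, saucer and cone had not moved.

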